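Reload the air-dryer box and rivet its cover down

TASK

Fit the new cartridges in the compressor's air-dryer box: pull up the press pins of both push rivets, lift the cover off and lay it flat on the rubber mat, then stand every cartridge from the cardboard sheet upright on the floor of the box, one to a bay. Seat the cover back down over the rivets and push both pins fully home, so that the cover is locked. Leave the tools and other parts on the bench where they are.

Things in the scene. Friction and masses are not known exactly. Their poses are not given: they have to be found in the camera images.
- drybox: air-dryer box: grey housing 160 (x) by 230 (y) mm, 66 mm high, fixed to the bench; origin at the centre of its underside, z up. Its well is 150 x 150 mm, floor 6 mm above the bench, parted by a low cross of strips (3 mm thick, top 30 mm above the bench) into four bays. Flanges at both y ends carry a rivet each, on x = 0, y = +96 and -96 mm; they locate the cover
- bay0 (a point): centre of the floor of one of the four bays of the dryer box, 6 mm above the bench, at (-38, -38) mm in the box frame
- bay1 (a point): centre of the floor of one of the four bays of the dryer box, 6 mm above the bench, at (-38, +38) mm in the box frame
- bay2 (a point): centre of the floor of one of the four bays of the dryer box, 6 mm above the bench, at (+38, -38) mm in the box frame
- bay3 (a point): centre of the floor of one of the four bays of the dryer box, 6 mm above the bench, at (+38, +38) mm in the box frame
- cover: loose cover: aluminium plate 160 (x) by 230 (y) mm, 5 mm thick, about 0.3 kg, with a black upright grip rib at its centre (16 mm wide in x, 80 mm long in y, rising 30 mm over the plate) and 24 mm holes at y = +96 and -96 mm that pass over the rivet heads with 2 mm to spare; origin at the centre of its underside, z up. Seated, its origin is 66 mm above the box origin
- rivet_left (a joint): height of the press pin of the push rivet at the left (+y) end of the box: black round head 20 mm across, 10 mm thick, pinched by its side. 0 = fully home on its 16 mm collar, two legs spread over the cover (along box x, to 16 mm from the axis, 72 to 76 mm above the bench), cover locked; 0.009 m = fully up, legs in, cover free. Slides at about 4 N, stays put; cover must be down first
- rivet_right (a joint): height of the press pin of the push rivet at the right (-y) end of the box: black round head 20 mm across, 10 mm thick, pinched by its side. 0 = fully home on its 16 mm collar, two legs spread over the cover (along box x, to 16 mm from the axis, 72 to 76 mm above the bench), cover locked; 0.009 m = fully up, legs in, cover free. Slides at about 4 N, stays put; cover must be down first
- rivet_left_top (a point): centre of the top face of the left rivet's head: on the box axis at y = +96 mm in the dryer box frame; 87 mm above the bench when home, 96 mm when pulled up
- rivet_right_top (a point): centre of the top face of the right rivet's head: on the box axis at y = -96 mm in the dryer box frame; 87 mm above the bench when home, 96 mm when pulled up
- mat: grey rubber mat fixed to the bench on one side of the dryer box (left or right), 180 mm (x) by 250 mm (y), 3 mm thick; origin at the centre of its underside
- sheet: sheet of brown cardboard fixed to the bench on the other side of the box, 170 mm (x) by 250 mm (y), 3 mm thick, on which the cartridges stand with a bearing and a socket among them; origin at the centre of its underside
- cartridge0: air-dryer cartridge, about 90 g: square aluminium body 44 x 44 mm, 34 mm high, two dark bands, with a round white grip cap on its top centre, 20 mm across, 16 mm high (50 mm overall); origin at the centre of its underside, z up through the cap, x and y square to its sides. Two to four are present; absent ones read None
- cartridge1: air-dryer cartridge, about 90 g: square aluminium body 44 x 44 mm, 34 mm high, two dark bands, with a round white grip cap on its top centre, 20 mm across, 16 mm high (50 mm overall); origin at the centre of its underside, z up through the cap, x and y square to its sides. Two to four are present; absent ones read None
- cartridge2: air-dryer cartridge, about 90 g: square aluminium body 44 x 44 mm, 34 mm high, two dark bands, with a round white grip cap on its top centre, 20 mm across, 16 mm high (50 mm overall); origin at the centre of its underside, z up through the cap, x and y square to its sides. Two to four are present; absent ones read None
- cartridge3: air-dryer cartridge, about 90 g: square aluminium body 44 x 44 mm, 34 mm high, two dark bands, with a round white grip cap on its top centre, 20 mm across, 16 mm high (50 mm overall); origin at the centre of its underside, z up through the cap, x and y square to its sides. Two to four are present; absent ones read None
- bearing: steel bearing ring, 40 mm across, 14 mm high, among the cartridges on the sheet; to be left alone; origin at the centre of its underside
- socket: dark steel socket, 26 mm across, 26 mm high, among the cartridges on the sheet; to be left alone; origin at the centre of its underside
- wrench: wrench 170 mm long lying beyond the box; to be left alone; origin on its underside
- spray_can: green spray can, 54 mm across, 120 mm high, beyond the box; to be left alone; origin at the centre of its underside
- glue_bottle: small red bottle, 40 mm across, 110 mm high, beyond the box; to be left alone; origin at the centre of its underside
- bolt: bolt standing on its brass head (32 mm across), 51 mm high, between the robot and the box; to be left alone; origin at the centre of its underside
- pipe_sleeve: short dark steel tube, 56 mm across, 50 mm high, standing between the robot and the box; to be left alone; origin at the centre of its underside
Mind the look-alikes: they are no part of the job. What is shaped like the cartridge1 but blue or turquoise is not meant.

How it is judged (in metres and radians):
On the way, in this order (a step that is already met when the one before it is completed fails the run):
1. both rivet pins are pulled up (value of joint each of rivet_left, rivet_right above 0.0065 m), for 0.2 s.
2. the cover lies flat on the rubber mat, let go (horizontal distance between cover and mat below 0.06 m and height (world z) of cover below 0.008 m and angle between cover's own z axis and vertical below 0.06 rad and contact force between the fingers and cover below 0.3 N), for 0.2 s.
3. every cartridge stands upright on the floor of the box, let go (x of cartridge0 in the frame of drybox between -0.058 and 0.058 m and y of cartridge0 in the frame of drybox between -0.058 and 0.058 m and z of cartridge0 in the frame of drybox between 0 and 0.011 m and angle between each of cartridge0, cartridge1, cartridge2, cartridge3's own z axis and vertical below 0.12 rad and contact force between the fingers and cartridge0 below 0.3 N and x of cartridge1 in the frame of drybox between -0.058 and 0.058 m and y of cartridge1 in the frame of drybox between -0.058 and 0.058 m and z of cartridge1 in the frame of drybox between 0 and 0.011 m and contact force between the fingers and cartridge1 below 0.3 N and x of cartridge2 in the frame of drybox between -0.058 and 0.058 m and y of cartridge2 in the frame of drybox between -0.058 and 0.058 m and z of cartridge2 in the frame of drybox between 0 and 0.011 m and contact force between the fingers and cartridge2 below 0.3 N and x of cartridge3 in the frame of drybox between -0.058 and 0.058 m and y of cartridge3 in the frame of drybox between -0.058 and 0.058 m and z of cartridge3 in the frame of drybox between 0 and 0.011 m and contact force between the fingers and cartridge3 below 0.3 N), for 0.2 s.
4. the cover is seated flat on the box over both rivets (z of cover in the frame of drybox between 0.062 and 0.069 m and horizontal distance between cover and drybox below 0.006 m and angle between the x axis of cover and the x axis of drybox, either way round below 0.06 rad and angle between cover's own z axis and vertical below 0.05 rad), for 0.2 s.
At the end, for the whole second after the job is handed in: Cover flat on the box (within 3 mm of its seat in height, 6 mm sideways, 0.06 rad), both rivet pins within 2 mm of fully home, every present cartridge upright (0.12 rad) on the floor inside the box, all at rest (all of step 4 and value of joint each of rivet_left, rivet_right below 0.002 m and x of cartridge0 in the frame of drybox between -0.058 and 0.058 m and y of cartridge0 in the frame of drybox between -0.058 and 0.058 m and z of cartridge0 in the frame of drybox between 0 and 0.011 m and angle between each of cartridge0, cartridge1, cartridge2, cartridge3's own z axis and vertical below 0.12 rad and x of cartridge1 in the frame of drybox between -0.058 and 0.058 m and y of cartridge1 in the frame of drybox between -0.058 and 0.058 m and z of cartridge1 in the frame of drybox between 0 and 0.011 m and x of cartridge2 in the frame of drybox between -0.058 and 0.058 m and y of cartridge2 in the frame of drybox between -0.058 and 0.058 m and z of cartridge2 in the frame of drybox between 0 and 0.011 m and x of cartridge3 in the frame of drybox between -0.058 and 0.058 m and y of cartridge3 in the frame of drybox between -0.058 and 0.058 m and z of cartridge3 in the frame of drybox between 0 and 0.011 m and linear speed of cover below 0.02 m/s); the robot touches nothing.
It fails at once if a bystander (bearing, socket, wrench, spray can, glue bottle, bolt or pipe sleeve) is moved more than 70 mm (distance of any of bearing, socket, wrench, spray_can, glue_bottle, bolt, pipe_sleeve from where it was at the start of the episode above 0.07 m).
Of cartridge0, cartridge1, cartridge2, cartridge3 only 2 to 4 are there at a start; the rules pass over those that are not, and their reading is None.
At some moment in a run one of cartridge0, cartridge1, cartridge2, cartridge3 may be knocked a few centimetres aside while the robot is not near it.
Once in a run the grip may slacken for a moment while it holds something.
It also fails if it takes over 208 s, if anything falls off the work surface, if the arm or the gripper's body presses on something with over 40 N, if the wrist force passes 120 N, or if a joint passes its speed limit or range.

ROBOT

A 7-joint arm with a two-finger parallel gripper is mounted at the origin on the work surface. World frame = base frame: x ahead of the robot, y to its left, z up, the work surface at z = 0. Lengths are in mm, angles in rad, forces in N, time in s.
With the tool pointing down it reaches from about 425 to 950 mm from the base axis. Payload 4.7 kg.
Tool frame: the origin (TCP) lies between the finger pads; the fingertips stand 11 mm ahead of it and the grasp point (between the pads) lies 8 mm behind it; z points along the fingers, y is the line along which they close (so a half turn about z gives the same grasp; the last joint's range is limited). The gripper opens to 87 mm and grips with 3 to 60 N. Pads are 19 mm wide; open, the fingers measure 117 mm over their backs; the gripper's body (75 mm by 190 mm) begins 51 mm behind the grasp point.
Start: joints at [-1.158, 0.469, -0.049, 1.532, 0.024, 1.141, -0.082], TCP at [288.572, 610.225, 233.573] pointing down, gripper open.
Joint ranges: [-2.59, 2.59], [-0.33, 1.99], [-1.39, 1.29], [0.1, 2.45], [-1.04, 4.18], [0.21, 1.99], [-2.66, 2.66]. Speed limits (rad/s): [2.57, 2.57, 3.14, 3.14, 3.14, 3.14, 3.14].

INTERFACE

Orientations are given as a unit quaternion [x, y, z, w].
In Python, from plant import bot gives the robot as it stands. The module is installed in compiled form; this text tells all that it offers.
- The arm moves only by the shell command python3 -m jog 'ROWS' [FORCE]. ROWS is JSON, a list of rows, each a list of 7 numbers: the shift along the tool's x, y, z normalised to -1 to 1, where 1 is 0.4 m, then the turn, a rotation vector about the tool's x, y, z normalised to -1 to 1, where 1 is 60 degrees, then the opening, from -1 (shut) to 1 (fully open). In form: [[tx, ty, tz, ax, ay, az, jaw], ...]. A call has 1 to 20 rows; each row is the pose to reach, as a shift and turn from the pose commanded when the call began, along the tool's axes at that moment; what a row does not reach only later rows make up. A row lasts 1/8 s, in which the tool goes at most 62.5 mm and 10.7 degrees, less where a joint would pass 70% of its speed; a pose out of reach is approached as far as the arm can. A call with a number of a shift or a turn outside -1 to 1 is refused whole. A call with a gripper value outside its range is refused whole. The fingers move at their own pace and stop on an object; FORCE is the grip in N (left out, the last holds). Time passes only in rows, so rows that repeat a pose let the fingers close. It gives the time, the measured TCP pose, the force, the opening and the grip force at its end, in the units of the state.
- bot.read_state(): the state, without advancing time (a new reading comes with each control period).
- bot.capture(name): name is "scene" or "top" or "wrist"; returns the picture (420x560x3 uint8, red, green, blue); there is no depth.
- bot.get_calibration(name): a dict with "mtx" (3x3 intrinsics, pixels), "world_from_camera" (4x4, takes a point from camera to world coordinates); the wrist camera has in their place "T_tool_cam" (4x4, takes a point from camera to tool coordinates, whose origin is the TCP and whose axes are the flange's). Camera axes: x right, y down, z forward; pixel columns grow to the right and rows downward; lengths in mm; the calibration is good to about 2 mm. A picture is of the moment at which its call begins: read the wrist's pose just before it. get_calibration takes no time and is no camera call.
- bot.hand_in(): hands the job in; it is judged then, once.
The state is a dict: "time": time; "joint_positions": joint angles; "dq": joint speeds; "tau": joint torques, N m; "tcp_pos": TCP position; "tcp_rot": TCP orientation; "ft_force": force on the tool from outside, world axes, zero at the start; "torque": the same for the moment, N m; "grip_width": finger opening in mm; "finger_force": force on a finger pad.
Only numpy, scipy, OpenCV 4.12 (cv2) and the standard library are available. Lean on these libraries where they do the work, as an engineer would, in place of code of your own. Each camera call takes 0.05 s, during which the arm holds its last target. There are 200 camera calls.

## Working session

There is one attempt and no reset: what is moved stays moved. The work goes in short steps, Python scripts to look and compute and a shell command to move; the robot and the scene stay as the last step left them, time stands still between calls to the robot, and variables do not carry over. Pictures are saved under pics/ and viewed, at most 14 in all, crops included, and the job is handed in when it is done.

```bash
mkdir -p pics; cat > h.py <<'E'
import numpy as np, cv2, json
from plant import bot
from scipy.spatial.transform import Rotation as R
def save(n,f):
    s=bot.read_state(); im=bot.capture(n); cv2.imwrite('pics/'+f,im[:,:,::-1]); return s,im
def cam(n,s=None):
    c=bot.get_calibration(n); K=np.array(c['mtx'])
    if n=='wrist':
        T=np.eye(4); T[:3,:3]=R.from_quat(s['tcp_rot']).as_matrix(); T[:3,3]=s['tcp_pos']
        return K,T@np.array(c['T_tool_cam'])
    return K,np.array(c['world_from_camera'])
def ray(KT,uv,z):
    K,T=KT; d=T[:3,:3]@np.linalg.solve(K,[uv[0],uv[1],1.]); o=T[:3,3]
    return o+d*(z-o[2])/d[2]
def proj(KT,p):
    K,T=KT; q=K@(np.linalg.inv(T)@np.append(p,1))[:3]; return q[:2]/q[2]
E
python3 - <<'E'
from h import *
s,a=save('scene','s0.png'); s2,b=save('top','t0.png')
print(s)
for n in('scene','top','wrist'):print(n,bot.get_calibration(n))
E
```

```text
{'time': 0.0, 'joint_positions': array([-1.15789928,  0.46942385, -0.04859319,  1.533696  ,  0.0241258 ,
        1.14100624, -0.08228391]), 'dq': array([-1.10500335e-03,  1.50752617e-03,  1.56812461e-03, -1.76890522e-03,
        9.95604472e-04, -1.82300579e-04,  9.46674021e-05]), 'tau': array([ 6.76181226e-04, -5.07964647e+01, -8.00853269e-02, -2.36154377e+01,
       -6.13126718e-02,  3.78064869e-02,  1.68415545e-04]), 'tcp_pos': array([288.35456744, 609.66332624, 232.5104025 ]), 'tcp_rot': array([ 2.19078507e-01,  9.75706749e-01, -9.59186057e-04, -1.65938605e-04]), 'ft_force': array([ 0.06399015, -0.85581141, -0.00231336]), 'torque': array([0.08157691, 0.00657459, 0.07684727]), 'finger_force': 0.0, 'grip_width': 87.39425981330345}
scene {'mtx': array([[483.77577794,   0.        , 269.57344915],
       [  0.        , 483.77577794, 216.23113853],
       [  0.        ,   0.        ,   1.        ]]), 'world_from_camera': array([[-6.30259695e-01,  5.48576912e-01, -5.49396113e-01,
         1.23728130e+03],
       [ 7.76249452e-01,  4.58443446e-01, -4.32742875e-01,
         5.46807156e+02]
[... 528 characters left out ...]
1],
       [ 6.95280071e-03, -2.30636986e-01, -9.73015025e-01,
         9.55821937e+02],
       [ 0.00000000e+00,  0.00000000e+00,  0.00000000e+00,
         1.00000000e+00]])}
wrist {'mtx': array([[350.12389898,   0.        , 280.26024931],
       [  0.        , 350.12389898, 212.2235895 ],
       [  0.        ,   0.        ,   1.        ]]), 'T_tool_cam': array([[-4.42139809e-04, -9.58397825e-01, -2.85435482e-01,
         7.67638749e+01],
       [ 9.99999634e-01, -6.32768248e-04,  5.75625929e-04,
         1.33743351e-01],
       [-7.32293148e-04, -2.85435123e-01,  9.58397754e-01,
        -1.51836175e+02],
       [ 0.00000000e+00,  0.00000000e+00,  0.00000000e+00,
         1.00000000e+00]])}
```

View pics/t0.png

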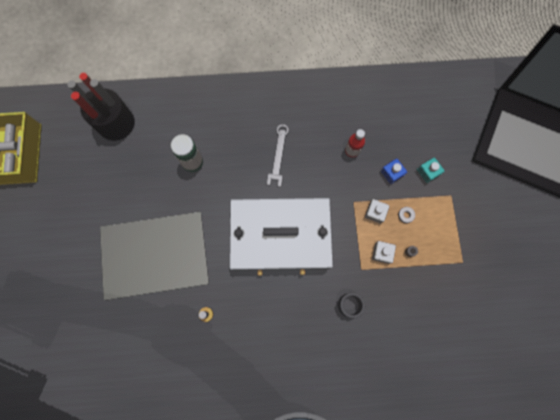

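View pics/s0.png

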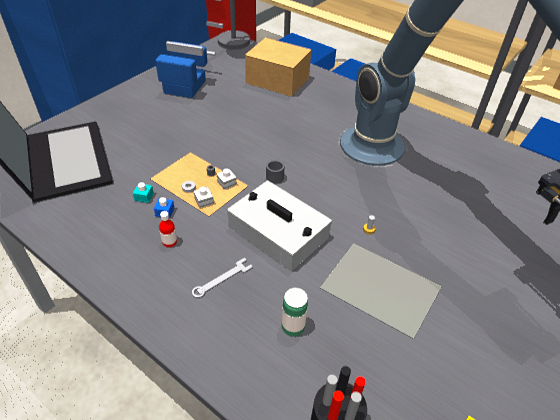

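Top view: cover at (281,233) with rivet heads at about (239,233) and (323,232). The mat is left at (154,256). The sheet is right at (408,232), with two white cartridges at (378,211) and (385,252), the bearing at (407,215) and the socket at (412,252). The blue and turquoise look-alikes are off the sheet.

```bash
python3 - <<'E'
from h import *
im=cv2.imread('pics/t0.png')[:,:,::-1]; C=cam('top'); hsv=cv2.cvtColor(np.ascontiguousarray(im),cv2.COLOR_RGB2HSV)
for uv in[(239,233),(323,232)]:print('rivet approx',ray(C,uv,87).round(1))
def rect(mask,z,name,amin=150):
    cs,_=cv2.findContours(mask.astype(np.uint8),cv2.RETR_EXTERNAL,cv2.CHAIN_APPROX_NONE)
    for c in cs:
        if cv2.contourArea(c)<amin: continue
        p=np.array([ray(C,q[0],z)[:2] for q in c],np.float32)
        print(name,cv2.minAreaRect(p),cv2.boundingRect(c))
H,S,V=cv2.split(hsv)
reg=lambda x0,x1,y0,y1:(np.arange(560)[None]>=x0)&(np.arange(560)[None]<x1)&(np.arange(420)[:,None]>=y0)&(np.arange(420)[:,None]<y1)
print(im[245,281],im[256,154],im[232,430],im[215,372])
m=((V>150)&(S<60)&reg(220,340,190,280)).astype(np.uint8); m=cv2.morphologyEx(m,cv2.MORPH_CLOSE,np.ones((3,3)))
rect(m,71,'cover',2000)
rect((V>75)&reg(90,215,205,305),3,'mat',2000)
rect((S>100)&(H<30)&(V>100)&reg(340,475,185,280),3,'sheet',2000)
# dark blobs on cover
d=((V<70)&(m==0)&reg(230,332,205,262)).astype(np.uint8)
n,l,st,ct=cv2.connectedComponentsWithStats(d)
for i in range(1,n):
    if st[i,4]>15:print('dark',st[i],ct[i].round(1),ray(C,ct[i],87).round(1))
# cartridges: low-saturation bright
w=(V>110)&(S<70)&reg(355,460,195,268)
rect(w,34,'cart',60)
E
```

```text
rivet approx [515.   99.1  87. ]
rivet approx [504.1 -89.8  87. ]
[198 201 207] [128 127 124] [182 142 103] [192 193 197]
cover ((512.744140625, 5.98199462890625), (230.4196014404297, 160.9742431640625), 86.88487243652344) (230, 198, 102, 71)
mat ((495.7200012207031, 324.33428955078125), (319.125244140625, 241.45335388183594), 86.042724609375) (90, 205, 125, 100)
sheet ((504.898681640625, -308.2296142578125), (247.25851440429688, 166.5652618408203), 89.72266387939453) (355, 197, 107, 72)
dark [235 228   7  10  36] [238.3 233.2] [514.7 100.8  87. ]
dark [319 230   7   7  18] [321.2 233.3] [501.5 -85.4  87. ]
dark [264 233  33   2  41] [280.3 233.8] [506.7   6.6  87. ]
cart ((455.6153564453125, -238.19842529296875), (45.3953971862793, 47.67484664916992), 72.61336517333984) (375, 241, 21, 23)
cart ((542.4739379882812, -304.0594482421875), (39.81159973144531, 38.19050216674805), 18.71971893310547) (399, 206, 17, 17)
cart ((558.8530883789062, -235.28271484375), (45.57696533203125, 47.22993850708008), 64.65980529785156) (367, 199, 23, 23)
```

```bash
cat >> h.py <<'E'
def plan(p,a,s=None):
    """a = world angle (deg) of tool y axis, tool pointing down; prints row"""
    s=s or bot.read_state(); M=R.from_quat(s['tcp_rot'])
    c,n=np.cos(np.radians(a)),np.sin(np.radians(a))
    T=R.from_matrix(np.array([[-n,c,0],[c,n,0],[0,0,-1.]]))
    d=M.inv().apply(np.array(p)-s['tcp_pos'])
    r=np.degrees((M.inv()*T).as_rotvec())
    print('row',(d/400).round(4).tolist(),(r/60).round(4).tolist(),'dist',np.linalg.norm(d).round(1))
E
python3 - <<'E'
from h import *
plan([515,6,300],86.9)
C=cam('top')
q=np.array([ray(C,u,3)[:2] for u in[(100,226),(202,214),(208,285),(106,297)]]); print(q.round(),q.mean(0))
E
```

```text
row [-1.1575, -1.1225, -0.1664] [-0.0016, -0.0002, -0.3702] dist 648.4
[[572. 448.]
 [585. 197.]
 [409. 186.]
 [399. 428.]] [491.09617918 314.86259339]
```

```bash
python3 -m jog '[[-0.58,-0.56,-0.16,0,0,-0.37,0.3],[-0.58,-0.56,-0.16,0,0,-0.37,0.3],[-0.58,-0.56,-0.16,0,0,-0.37,0.3],[-0.58,-0.56,-0.16,0,0,-0.37,0.3],[-0.58,-0.56,-0.16,0,0,-0.37,0.3],[-0.58,-0.56,-0.16,0,0,-0.37,0.3],[-0.58,-0.56,-0.16,0,0,-0.37,0.3],[-0.58,-0.56,-0.16,0,0,-0.37,0.3]]'; python3 -c "
from h import *
plan([515,6,300],86.9)"
```

```text
time: 1.1
tcp_pos: [401.3, 310.4, 297.0]
tcp_rot: [0.026, 1.0, 0.0, -0.001]
ft_force: [-0.0, 0.3, 0.1]
grip_width: 56.8
finger_force: 0.0
row [-0.3226, -0.7455, -0.008] [0.0002, -0.0011, 0.0029] dist 324.9
```

```bash
python3 -m jog '[[-0.32,-0.745,-0.008,0,0,0,0.1],[-0.32,-0.745,-0.008,0,0,0,0.1],[-0.32,-0.745,-0.008,0,0,0,0.1],[-0.32,-0.745,-0.008,0,0,0,0.1],[-0.32,-0.745,-0.008,0,0,0,0.1],[-0.32,-0.745,-0.008,0,0,0,0.1],[-0.32,-0.745,-0.008,0,0,0,0.1],[-0.32,-0.745,-0.008,0,0,0,0.1],[-0.32,-0.745,-0.008,0,0,0,0.1]]'; python3 - <<'E'
from h import *
s,im=save('wrist','w0.png'); C=cam('wrist',s)
g=cv2.cvtColor(im,cv2.COLOR_RGB2GRAY)
for p in [(518,102,87),(507.5,-90,87),(512.7,6,101)]:print(p,proj(C,p).round(1))
E
```

```text
time: 2.22
tcp_pos: [513.9, 6.2, 300.6]
tcp_rot: [0.025, 1.0, 0.0, -0.0]
ft_force: [0.1, -0.1, -0.4]
grip_width: 47.9
finger_force: 0.0
(518, 102, 87) [370.8 182.6]
(507.5, -90, 87) [189.7 182. ]
(512.7, 6, 101) [280.3 185. ]
```

View pics/w0.png

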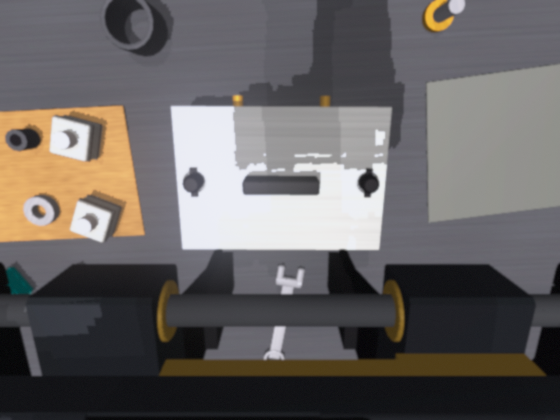

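Wrist view: rivet heads at (369,184) and (194,184), grip rib centred at (281,186), the sheet with both cartridges on the left at (75,139) and (94,218), and the mat on the right. The predictions agree to within a few pixels.

```bash
python3 - <<'E'
from h import *
im=cv2.imread('pics/w0.png'); s=bot.read_state(); C=cam('wrist',s); V=im.max(2)
n,l,st,ct=cv2.connectedComponentsWithStats(((V<70)).astype(np.uint8)[110:246,176:386])
for i in range(1,n):
    if 60<st[i,4]<3000:
        m=(l==i).astype(np.uint8); o=cv2.morphologyEx(m,cv2.MORPH_OPEN,cv2.getStructuringElement(cv2.MORPH_ELLIPSE,(11,11)))
        M=cv2.moments(o,True); c=(M['m10']/M['m00']+176,M['m01']/M['m00']+110); print(st[i],np.round(c,1),ray(C,c,87).round(1),ray(C,c,100).round(1))
E
```

```text
[183  59  19  27 305] [368.  182.5] [517.9  98.7  87. ] [515.   95.5 100. ]Traceback (most recent call last):
  File "<stdin>", line 7, in <module>
ZeroDivisionError: float division by zero
```

```bash
python3 -c "
from h import *
plan([518,101.5,150],86.9)"
```

```text
row [0.002, 0.2395, 0.3767] [0.0004, -0.0002, 0.0027] dist 178.6
```

```bash
python3 -m jog '[[0.002,0.24,0.376,0,0,0,0.1],[0.002,0.24,0.376,0,0,0,0.1],[0.002,0.24,0.376,0,0,0,0.1],[0.002,0.24,0.376,0,0,0,0.1],[0.002,0.24,0.376,0,0,0,0.1],[0.002,0.24,0.376,0,0,0,0.1]]'; python3 - <<'E'
from h import *
s,im=save('wrist','w1.png'); C=cam('wrist',s)
for z in (77,87):print(proj(C,(518,101.5,z)).round(1))
V=im.max(2); m=(V<70).astype(np.uint8); p=proj(C,(518,101.5,87)).astype(int); print(p)
o=cv2.morphologyEx(m,cv2.MORPH_OPEN,cv2.getStructuringElement(cv2.MORPH_ELLIPSE,(17,17)))
n,l,st,ct=cv2.connectedComponentsWithStats(o); print(st,ct.round(1))
for i in range(1,n):print(ray(C,ct[i],85).round(1))
cv2.imwrite('pics/w1c.png',im[p[1]-100:p[1]+140,p[0]-140:p[0]+140,::-1])
E
```

```text
time: 3.02
tcp_pos: [519.9, 99.0, 152.2]
tcp_rot: [0.028, 1.0, 0.0, 0.002]
ft_force: [-0.2, -0.2, 0.7]
grip_width: 48.0
finger_force: 0.0
[284.2 221.9]
[284.3 226.8]
[284 226]
[[     0      0    560    376 169107]
 [   295      0     43     59   2119]
 [     0    203     27     40    791]
 [   273    207     26     25    484]
 [   156    215     47     32   1294]
 [   298    251     98     62   3115]
 [   168    253     65     58   2062]
 [     0    265    560    155  42687]
 [   339    264    199     96  13145]
 [     0    283     11     23    192]
 [   549    282     11     24    204]] [[283.  160.7]
 [316.1  28.1]
 [ 10.7 223.3]
 [285.1 219.5]
 [179.2 230.1]
 [346.7 291. ]
 [207.9 287.3]
 [218.4 368.3]
 [447.8 313.7]
 [  4.1 294.3]
 [554.8 294.1]]
[401.5 125.6  85. ]
[506.  -78.2  85. ]
[513.7 102.3  85. ]
[517.1  31.8  85. ]
[568.7 142.6  85. ]
[560.3  45.9  85. ]
[628.6  45.9  85. ]
[591.1 214.8  85. ]
[557.6 -97.4  85. ]
[579.5 288.6  85. ]
```

View pics/w1.png

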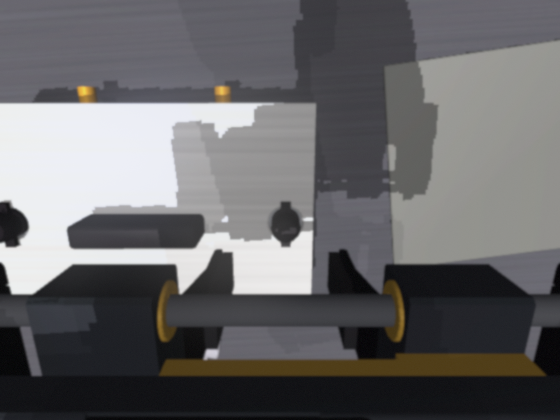

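The left rivet head is at about (286,222), which puts it near (516,102) in world coordinates. Its legs run along x and the fingers will close along y. I'm descending now.

```bash
python3 -c "
from h import *
plan([516,102,85.5],86.9)"
```

```text
row [0.0103, 0.0067, 0.1664] [0.0009, 0.0031, -0.002] dist 66.7
```

```bash
python3 -m jog '[[0.01,0.007,0.08,0,0,0,0.1],[0.01,0.007,0.13,0,0,0,0.1],[0.01,0.007,0.166,0,0,0,0.1],[0.01,0.007,0.166,0,0,0,0.1],[0.01,0.007,0.166,0,0,0,-0.2],[0.01,0.007,0.166,0,0,0,-1],[0.01,0.007,0.166,0,0,0,-1],[0.01,0.007,0.166,0,0,0,-1],[0.01,0.007,0.166,0,0,0,-1],[0.01,0.007,0.166,0,0,0,-1],[0.01,0.007,0.166,0,0,0,-1]]' 25;  python3 -c "
from h import *
plan([516,102,85.5],86.9)"
```

```text
time: 4.45
tcp_pos: [514.9, 102.8, 84.2]
tcp_rot: [0.027, 1.0, 0.0, 0.0]
ft_force: [-1.1, -2.0, 3.7]
grip_width: 18.3
finger_force: 25.0
row [-0.0028, -0.002, -0.0032] [0.0001, 0.0003, -0.0003] dist 1.9
```

```bash
python3 -m jog '[[0,0,-0.006,0,0,0,-1],[0,0,-0.012,0,0,0,-1],[0,0,-0.018,0,0,0,-1],[0,0,-0.024,0,0,0,-1],[0,0,-0.025,0,0,0,-1],[0,0,-0.025,0,0,0,-1]]' 25
```

```text
time: 5.2
tcp_pos: [514.9, 102.8, 93.5]
tcp_rot: [0.027, 1.0, -0.0, 0.0]
ft_force: [5.2, -0.5, -11.0]
grip_width: 18.5
finger_force: 25.0
```

```bash
python3 -c "
from h import *
s,im=save('wrist','w2.png')
cv2.imwrite('pics/w2c.png',cv2.resize(im[150:330,180:400,::-1],None,fx=2.5,fy=2.5))"
```

```text
(no output)
```

View pics/w2c.png

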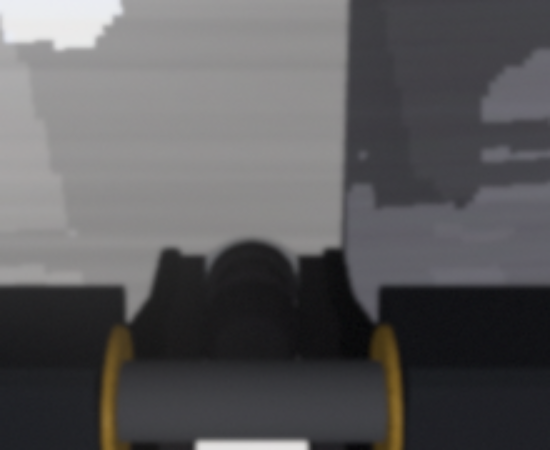

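The crop shows the head raised between the pads with the legs drawn in, and the pull force rose to the stop. I'm releasing it and going to the right rivet, 192 mm along tool -y.

```bash
python3 -m jog '[[0,0,0,0,0,0,0],[0,0,0,0,0,0,0.1],[0,0,0,0,0,0,0.1],[0,0,-0.14,0,0,0,0.1],[0,0,-0.14,0,0,0,0.1],[0,-0.15,-0.14,0,0,0,0.1],[0,-0.3,-0.14,0,0,0,0.1],[0,-0.45,-0.14,0,0,0,0.1],[0,-0.48,-0.14,0,0,0,0.1],[0,-0.48,-0.14,0,0,0,0.1],[0,-0.48,-0.14,0,0,0,0.1],[0,-0.48,-0.14,0,0,0,0.1]]' 25; python3 - <<'E'
from h import *
s,im=save('wrist','w3.png'); C=cam('wrist',s)
m=(im.max(2)<70).astype(np.uint8)
o=cv2.morphologyEx(m,cv2.MORPH_OPEN,cv2.getStructuringElement(cv2.MORPH_ELLIPSE,(17,17)))
n,l,st,ct=cv2.connectedComponentsWithStats(o)
for i in range(1,n):
  if 200<st[i,4]<3000:print(st[i],ct[i].round(1),ray(C,ct[i],82).round(1))
c=ray(C,(280,222),82);print(c,s['tcp_pos'])
plan([505,-89,85.5],86.9)
E
```

```text
time: 6.75
tcp_pos: [504.5, -86.9, 149.8]
tcp_rot: [0.026, 1.0, 0.0, -0.0]
ft_force: [0.2, 0.9, -0.9]
grip_width: 47.6
finger_force: 0.0
[184   0  49  35 946] [207.9  17.4] [ 377.  -121.3   82. ]
[ 10 145  24  28 482] [ 21.6 158.3] [ 449.6 -246.4   82. ]
[268 216  20  18 272] [277.5 224.8] [501.7 -88.9  82. ]
[536 218  24  30 551] [549.2 232.2] [516.3  91.6  82. ]
[ 183  251   51   55 1864] [212.6 282.2] [ 541.4 -136.3   82. ]
[ 319  252   77   61 2563] [351.9 290.3] [552.8 -39.4  82. ]
[  0 282  12  30 265] [  4.4 296.6] [ 545.  -283.9   82. ]
[499.82219703 -87.13882512  82.        ] [504.50318161 -86.87046452 149.756675  ]
row [-0.0015, -0.0047, 0.1608] [0.0005, -0.0002, 0.0025] dist 64.4
```

View pics/w3.png

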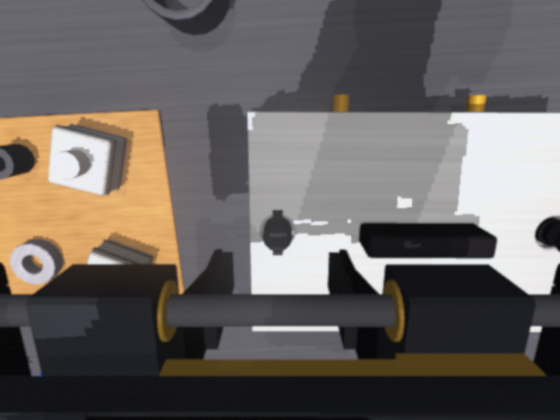

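Right rivet head at (278,231), which is about (506,-89), still home with its legs out. I'm descending, gripping and pulling.

```bash
python3 -m jog '[[-0.003,-0.005,0.08,0,0,0,0.1],[-0.003,-0.005,0.13,0,0,0,0.1],[-0.003,-0.005,0.161,0,0,0,0.1],[-0.003,-0.005,0.161,0,0,0,0.1],[-0.003,-0.005,0.161,0,0,0,-0.2],[-0.003,-0.005,0.161,0,0,0,-1],[-0.003,-0.005,0.161,0,0,0,-1],[-0.003,-0.005,0.161,0,0,0,-1],[-0.003,-0.005,0.161,0,0,0,-1],[-0.003,-0.005,0.155,0,0,0,-1],[-0.003,-0.005,0.149,0,0,0,-1],[-0.003,-0.005,0.143,0,0,0,-1],[-0.003,-0.005,0.137,0,0,0,-1],[-0.003,-0.005,0.136,0,0,0,-1],[-0.003,-0.005,0.136,0,0,0,-1]]' 25
```

```text
time: 8.68
tcp_pos: [505.8, -89.1, 95.0]
tcp_rot: [0.027, 1.0, 0.001, 0.0]
ft_force: [1.3, 5.3, -4.1]
grip_width: 18.6
finger_force: 25.0
```

```bash
python3 -m jog '[[0,0,-0.004,0,0,0,-1],[0,0,-0.004,0,0,0,-1],[0,0,-0.004,0,0,0,-1]]' 25
```

```text
time: 9.05
tcp_pos: [505.7, -89.1, 95.3]
tcp_rot: [0.027, 1.0, 0.001, 0.0]
ft_force: [5.8, 4.3, -16.3]
grip_width: 18.6
finger_force: 25.0
```

```bash
python3 -m jog '[[0,0,0,0,0,0,0],[0,0,0,0,0,0,0.1],[0,0,0,0,0,0,0.1],[0,0,-0.14,0,0,0,0.1],[0,0,-0.14,0,0,0,0.1],[0,0,-0.14,0,0,0,0.1]]' 25; python3 - <<'E'
from h import *
s,im=save('wrist','w4.png'); C=cam('wrist',s); print(s['joint_positions'])
plan([510.8,6.8,160],-3.1);plan([510.8,6.8,160],176.9)
E
```

```text
time: 9.8
tcp_pos: [505.2, -91.1, 153.2]
tcp_rot: [0.027, 1.0, 0.0, 0.0]
ft_force: [0.6, 0.4, -0.4]
grip_width: 47.8
finger_force: 0.0
[-0.11735413  0.30048756  0.25868614  2.0120911  -0.10192944  0.84062709
  1.71440693]
row [-0.0019, 0.2449, -0.0186] [-0.0008, -0.0009, 1.4995] dist 98.2
row [-0.0019, 0.2449, -0.0186] [0.0009, -0.0008, -1.5005] dist 98.2
```

```bash
python3 -m jog '[[-0.002,0.1,-0.05,0,0,0.15,0.1],[-0.002,0.2,-0.05,0,0,0.3,0.1],[-0.002,0.245,-0.05,0,0,0.45,0.1],[-0.002,0.245,-0.05,0,0,0.6,0.1],[-0.002,0.245,-0.05,0,0,0.75,0.1],[-0.002,0.245,-0.05,0,0,0.75,0.1]]'; python3 -m jog '[[0,0,0,0,0,0.15,0.1],[0,0,0,0,0,0.3,0.1],[0,0,0,0,0,0.45,0.1],[0,0,0,0,0,0.6,0.1],[0,0,0,0,0,0.75,0.1],[0,0,0,0,0,0.75,0.1],[0,0,0,0,0,0.75,0.1]]'; python3 - <<'E'
from h import *
s,im=save('wrist','w5.png'); C=cam('wrist',s); print(s['joint_positions'])
for p in [(502.8,7.2,101),(518.8,6.4,101),(512.9,46.7,101),(508.6,-33.1,101)]: print(proj(C,p).round(1))
plan([510.8,6.8,93],-3.1)
E
```

```text
time: 10.6
tcp_pos: [510.7, 7.0, 172.0]
tcp_rot: [0.407, 0.914, -0.001, -0.001]
ft_force: [0.2, -0.5, 0.4]
grip_width: 47.9
finger_force: 0.0
time: 11.48
tcp_pos: [511.3, 6.9, 172.8]
tcp_rot: [0.725, 0.689, -0.0, -0.0]
ft_force: [0.1, -0.0, 1.3]
grip_width: 48.0
finger_force: 0.0
[-0.52958082  0.29094467  0.52621586  2.00802582 -0.1864868   0.88946297
  0.0455481 ]
[265.4 228.7]
[289.1 228.7]
[277.2 170. ]
[277.2 282.1]
row [-0.0004, -0.0013, 0.1997] [-0.0004, 0.0, 0.0022] dist 79.9
```

View pics/w5.png

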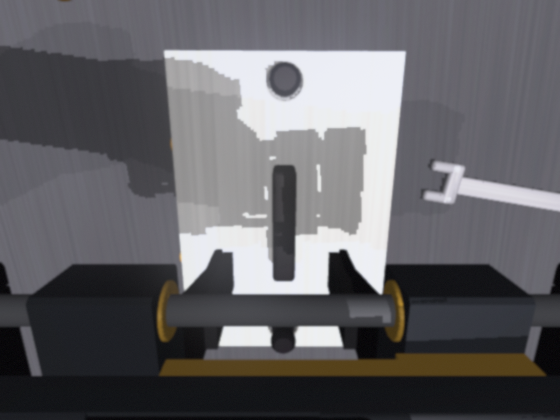

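The rib is at u 272–297, v 165–280, and the left rivet is up with its legs in, at (285,78).

```bash
python3 - <<'E'
from h import *
s=bot.read_state(); C=cam('wrist',s); print(s['tcp_pos'],R.from_quat(s['tcp_rot']).as_matrix().round(3).tolist())
print(ray(C,(284.5,166),101),ray(C,(284.5,279),101),ray(C,(285,76),96), ray(C,(280,222),101))
im=cv2.imread('pics/w5.png').max(2)
for v in (200,220,240):
  r=im[v,255:315]; d=np.where(r<60)[0]+255; print(v,d.min(),d.max())
plan([515,8,93],-3.1)
E
```

```text
[511.37149868   6.92971079 172.89341878] [[0.052, 0.999, -0.0], [0.999, -0.052, 0.0], [-0.0, -0.0, -1.0]]
[517.86338481  49.02220281 101.        ] [513.95786455 -31.01021946 101.        ] [520.88106752 103.33560404  96.        ] [513.00198352  11.44905382 101.        ]
200 283 294
220 285 293
240 280 292
row [0.0031, 0.009, 0.1997] [-0.0004, 0.0, 0.0022] dist 80.0
```

```bash
python3 -m jog '[[0.002,0.01,0.1,0,0,0,0.1],[0.002,0.01,0.18,0,0,0,0.1],[0.002,0.01,0.215,0,0,0,0.1],[0.002,0.01,0.215,0,0,0,0.1],[0.002,0.01,0.215,0,0,0,-0.3],[0.002,0.01,0.215,0,0,0,-1],[0.002,0.01,0.215,0,0,0,-1],[0.002,0.01,0.215,0,0,0,-1],[0.002,0.01,0.215,0,0,0,-1],[0.002,0.01,0.215,0,0,0,-1],[0.002,0.01,0.215,0,0,0,-1]]' 55
```

```text
time: 12.9
tcp_pos: [515.3, 7.7, 87.4]
tcp_rot: [0.726, 0.688, -0.0, -0.0]
ft_force: [-3.3, 0.1, 5.8]
grip_width: 15.7
finger_force: 55.0
```

```bash
python3 -m jog '[[0,0,-0.02,0,0,0,-1],[0,0,-0.04,0,0,0,-1],[0,0,-0.07,0,0,0,-1],[0,0,-0.1,0,0,0,-1],[0,0,-0.14,0,0,0,-1],[0,0,-0.17,0,0,0,-1],[0,0,-0.17,0,0,0,-1],[0,0,-0.17,0,0,0,-1]]' 55; python3 -c "
from h import *
s,im=save('scene','s1.png'); cv2.imwrite('pics/s1c.png',cv2.resize(im[120:360,160:460,::-1],None,fx=2,fy=2))
plan([491,315,25],-3.1)"
```

```text
time: 13.9
tcp_pos: [515.2, 7.6, 154.9]
tcp_rot: [0.726, 0.688, -0.0, -0.0]
ft_force: [-0.1, 0.7, -2.6]
grip_width: 15.6
finger_force: 55.0
row [0.7641, -0.1014, 0.3243] [-0.001, 0.0001, -0.0001] dist 334.5
```

View pics/s1c.png

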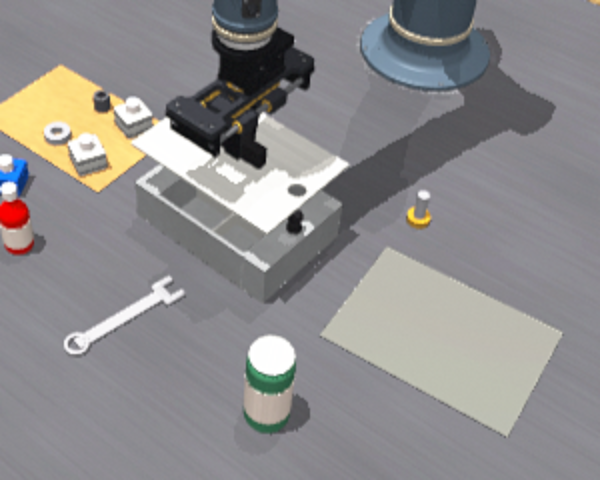

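The cover hangs level and clear of the box, and the mat is free. I'm carrying it across.

```bash
python3 -m jog '[[0.05,-0.005,0,0,0,0,-1],[0.13,-0.015,0,0,0,0,-1],[0.23,-0.03,0,0,0,0,-1],[0.33,-0.045,0,0,0,0,-1],[0.43,-0.06,0,0,0,0,-1],[0.53,-0.07,0,0,0,0,-1],[0.63,-0.085,0,0,0,0,-1],[0.71,-0.095,0,0,0,0,-1],[0.764,-0.1,0,0,0,0,-1],[0.764,-0.1,0,0,0,0,-1],[0.764,-0.1,0.06,0,0,0,-1],[0.764,-0.1,0.13,0,0,0,-1],[0.764,-0.1,0.2,0,0,0,-1],[0.764,-0.1,0.25,0,0,0,-1],[0.764,-0.1,0.27,0,0,0,-1],[0.764,-0.1,0.27,0,0,0,-1]]' 55; python3 -c "
from h import *
plan([491,315,25],-3.1)"
```

```text
time: 15.95
tcp_pos: [492.5, 313.6, 47.1]
tcp_rot: [0.727, 0.687, -0.0, 0.0]
ft_force: [1.6, 0.5, -2.0]
grip_width: 15.8
finger_force: 55.0
row [0.0032, -0.004, 0.0552] [-0.0003, 0.0008, -0.0016] dist 22.2
```

```bash
python3 -m jog '[[0,0,0.02,0,0,0,-1],[0,0,0.04,0,0,0,-1],[0,0,0.05,0,0,0,-1],[0,0,0.056,0,0,0,-1],[0,0,0.058,0,0,0,-1],[0,0,0.058,0,0,0,-1]]' 55
```

```text
time: 16.7
tcp_pos: [492.2, 315.0, 24.4]
tcp_rot: [0.726, 0.688, 0.0, -0.0]
ft_force: [-1.6, -0.9, 3.3]
grip_width: 15.4
finger_force: 55.0
```

```bash
python3 -m jog '[[0,0,0,0,0,0,-0.3],[0,0,0,0,0,0,0.1],[0,0,0,0,0,0,0.1],[0,0,-0.15,0,0,0,0.1],[0,0,-0.3,0,0,0,0.1],[0,0,-0.45,0,0,0,0.1],[-0.2,0.02,-0.5,0,0,0,0.1],[-0.4,0.03,-0.5,0,0,0,0.1],[-0.6,0.03,-0.5,0,0,0,0.1],[-0.8,0.03,-0.5,0,0,0,0.1],[-1,0.03,-0.5,0,0,0,0.1],[-1,0.03,-0.5,0,0,0,0.1]]' 40;python3 -m jog '[[-0.15,0.05,-0.05,0,0,0,0.1],[-0.3,0.05,-0.05,0,0,0,0.1],[-0.35,0.05,-0.05,0,0,0,0.1],[-0.35,0.05,-0.05,0,0,0,0.1],[-0.35,0.05,-0.05,0,0,0,0.1],[-0.35,0.05,-0.05,0,0,0,0.1]]'; python3 - <<'E'
from h import *
s,im=save('wrist','w6.png'); C=cam('wrist',s); print(s['tcp_pos'])
for p in [(455.6,-238,50),(559,-235,50)]:print(proj(C,p).round(1))
save('top','t1.png')
E
```

```text
time: 18.2
tcp_pos: [483.6, -59.8, 224.1]
tcp_rot: [0.726, 0.688, 0.001, 0.0]
ft_force: [0.8, 0.1, 0.2]
grip_width: 47.9
finger_force: 0.0
time: 18.95
tcp_pos: [496.6, -196.9, 243.6]
tcp_rot: [0.725, 0.689, 0.0, -0.0]
ft_force: [-0.8, 0.6, 0.2]
grip_width: 48.0
finger_force: 0.0
[ 496.61732819 -196.85927882  243.61601546]
[241.5 229.5]
[340.6 221.8]
```

View pics/w6.png

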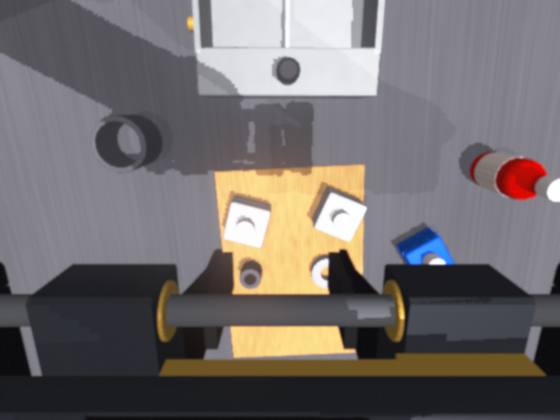

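View pics/t1.png

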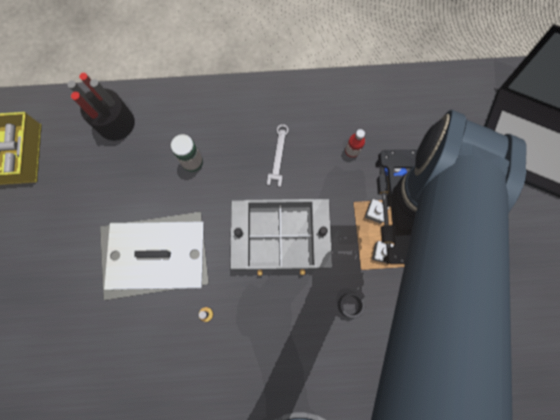

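The top view shows the cover flat on the mat at (154,255) and the box open. The wrist view shows the cartridge caps at (247,226) and (340,217), the socket at (250,274) and the bearing at (325,272).

```bash
python3 - <<'E'
from h import *
s=bot.read_state(); C=cam('wrist',s)
A=ray(C,(246.5,225.5),50);B=ray(C,(340,216.5),50);print(A,B,ray(C,(288,70),96),ray(C,(250,272),26),ray(C,(326,272),14))
plan([A[0],A[1],90],-3.1)
plan([B[0],B[1],90],-3.1)
E
```

```text
[ 461.12652871 -234.48745156   50.        ] [ 558.38149696 -229.7881915    50.        ] [509.97579285 -90.6710712   96.        ] [ 457.81649232 -299.36276402   26.        ] [ 547.2417114  -309.99188903   14.        ]
row [-0.0976, -0.0836, 0.3843] [-0.0001, -0.0006, 0.0022] dist 162.1
row [-0.0732, 0.1586, 0.3843] [-0.0001, -0.0006, 0.0022] dist 168.9
```

```bash
python3 -m jog '[[-0.096,-0.084,0.12,0,0,0,0.1],[-0.096,-0.084,0.25,0,0,0,0.1],[-0.096,-0.084,0.38,0,0,0,0.1],[-0.096,-0.084,0.44,0,0,0,0.1],[-0.096,-0.084,0.482,0,0,0,0.1],[-0.096,-0.084,0.482,0,0,0,0.1],[-0.096,-0.084,0.482,0,0,0,-0.4],[-0.096,-0.084,0.482,0,0,0,-1],[-0.096,-0.084,0.482,0,0,0,-1],[-0.096,-0.084,0.482,0,0,0,-1],[-0.096,-0.084,0.482,0,0,0,-1],[-0.096,-0.084,0.482,0,0,0,-1]]' 25; python3 -m jog '[[0,0,-0.08,0,0,0,-1],[0,0,-0.2,0,0,0,-1],[0,0,-0.2,0,0,0,-1],[0,0,-0.2,0,0,0,-1]]' 25;  python3 - <<'E'
from h import *
c=np.array([515,7]); u=np.array([.9985,-.054]);v=np.array([.054,.9985])
for n,a,b in (('bay0',-38,-38),('bay2',38,-38)):
  p=c+a*u+b*v; print(n,p); plan([*p,57],-3.1)
E
```

```text
time: 20.55
tcp_pos: [460.6, -235.2, 51.4]
tcp_rot: [0.726, 0.688, 0.0, -0.0]
ft_force: [-1.6, 2.2, 6.0]
grip_width: 19.2
finger_force: 25.0
time: 21.05
tcp_pos: [460.1, -234.6, 130.3]
tcp_rot: [0.726, 0.688, -0.0, -0.001]
ft_force: [-0.5, 0.8, -1.2]
grip_width: 19.2
finger_force: 25.0
bay0 [475.005 -28.891]
row [0.5155, 0.0096, 0.1837] [-0.0009, -0.0007, 0.0002] dist 218.9
bay2 [550.891 -32.995]
row [0.5155, 0.1996, 0.1835] [-0.0009, -0.0007, 0.0002] dist 233.0
```

```bash
python3 -m jog '[[0.05,0,-0.06,0,0,0,-1],[0.15,0.002,-0.07,0,0,0,-1],[0.28,0.005,-0.07,0,0,0,-1],[0.4,0.008,-0.07,0,0,0,-1],[0.49,0.01,-0.07,0,0,0,-1],[0.515,0.01,-0.07,0,0,0,-1],[0.515,0.01,-0.07,0,0,0,-1],[0.515,0.01,-0.07,0,0,0,-1]]' 25; python3 - <<'E'
from h import *
s,im=save('wrist','w7.png');plan([475,-28.9,55],-3.1)
E
```

```text
time: 22.05
tcp_pos: [475.4, -31.5, 158.7]
tcp_rot: [0.727, 0.687, -0.001, 0.0]
ft_force: [0.6, 0.1, -0.9]
grip_width: 19.2
finger_force: 25.0
row [0.0065, -0.0014, 0.2596] [-0.0004, 0.0006, -0.0029] dist 103.9
```

View pics/w7.png

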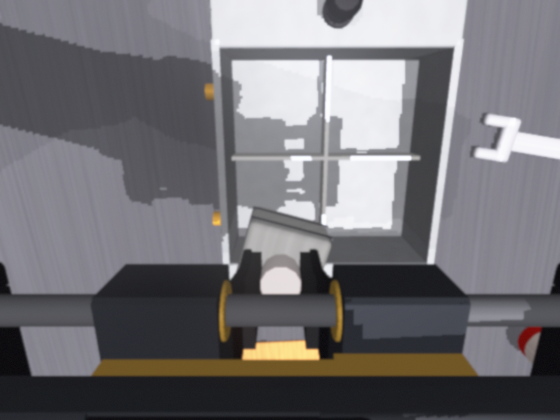

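The cartridge is held upright above the near-right bay, with the cross centre at (326,157). I'm lowering it.

```bash
python3 -m jog '[[0.006,-0.001,0.08,0,0,0,-1],[0.006,-0.001,0.16,0,0,0,-1],[0.006,-0.001,0.21,0,0,0,-1],[0.006,-0.001,0.24,0,0,0,-1],[0.006,-0.001,0.255,0,0,0,-1],[0.006,-0.001,0.26,0,0,0,-1],[0.006,-0.001,0.26,0,0,0,-1]]' 25; python3 -m jog '[[0,0,0,0,0,0,-0.25],[0,0,0,0,0,0,-0.2],[0,0,0,0,0,0,-0.2]]'
```

```text
time: 22.98
tcp_pos: [475.9, -27.4, 55.5]
tcp_rot: [0.726, 0.688, 0.0, 0.0]
ft_force: [-0.2, 0.4, -1.1]
grip_width: 18.7
finger_force: 25.0
time: 23.35
tcp_pos: [475.7, -27.2, 55.3]
tcp_rot: [0.726, 0.688, 0.0, 0.0]
ft_force: [0.9, -0.4, 0.3]
grip_width: 33.5
finger_force: 0.0
```

```bash
python3 -m jog '[[0,0,-0.14,0,0,0,-0.2],[0,0,-0.28,0,0,0,-0.2],[-0.13,0.06,-0.35,0,0,0,0.1],[-0.25,0.12,-0.4,0,0,0,0.1],[-0.35,0.18,-0.4,0,0,0,0.1],[-0.35,0.23,-0.4,0,0,0,0.1],[-0.35,0.23,-0.4,0,0,0,0.1],[-0.35,0.23,-0.4,0,0,0,0.1]]'; python3 - <<'E'
from h import *
s,im=save('wrist','w8.png'); C=cam('wrist',s); p=proj(C,(558.4,-229.8,50)); print(p)
hsv=cv2.cvtColor(im,cv2.COLOR_RGB2HSV); m=((hsv[:,:,2]>150)&(hsv[:,:,1]<40)).astype(np.uint8); m[262:]=0
n,l,st,ct=cv2.connectedComponentsWithStats(m)
for i in range(1,n):
  if st[i,4]>150: print(st[i],ct[i].round(1),ray(C,ct[i],40).round(1))
plan([558.4,-229.8,51.4],-3.1)
E
```

```text
time: 24.35
tcp_pos: [558.9, -171.5, 214.7]
tcp_rot: [0.726, 0.688, -0.0, -0.001]
ft_force: [0.5, 0.8, -0.0]
grip_width: 47.3
finger_force: 0.0
[281.51183601 253.74636532]
[  102     0   213   129 15327] [234.8  72.5] [526.7 -61.7  40. ]
[ 138    0   85   81 5472] [181.9  35.8] [484.5 -30.4  40. ]
[ 434    0  119   29 1396] [508.1   8.7] [757.6 -24.8  40. ]
[488 221  28  26 582] [501.2 233.4] [ 776.6 -224.1   40. ]
[ 258  226   54   36 1347] [283.8 246.7] [ 560.9 -226.6   40. ]
row [-0.146, 0.0072, 0.4083] [-0.001, -0.0008, 0.0004] dist 173.5
```

View pics/w8.png

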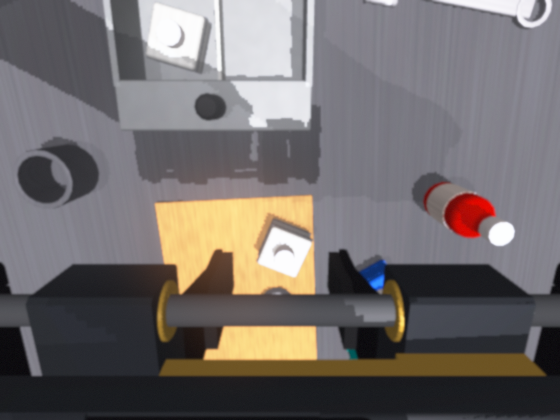

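The first cartridge stands in its bay at (178,36). The second is still in place, with its cap at (284,251).

```bash
python3 -m jog '[[-0.1,0.01,0.12,0,0,0,0.1],[-0.146,0.01,0.25,0,0,0,0.1],[-0.146,0.01,0.34,0,0,0,0.1],[-0.146,0.01,0.38,0,0,0,0.1],[-0.146,0.01,0.408,0,0,0,0.1],[-0.146,0.01,0.408,0,0,0,0.1],[-0.146,0.01,0.408,0,0,0,-0.4],[-0.146,0.01,0.408,0,0,0,-1],[-0.146,0.01,0.408,0,0,0,-1],[-0.146,0.01,0.408,0,0,0,-1],[-0.146,0.01,0.408,0,0,0,-1],[-0.146,0.01,0.408,0,0,0,-1]]' 25; python3 -m jog '[[0,0,-0.08,0,0,0,-1],[0,0,-0.2,0,0,0,-1],[0,0,-0.26,0,0,0,-1],[0,0,-0.26,0,0,0,-1]]' 25;  python3 - <<'E'
from h import *
plan([549,-32,160],-3.1)
plan([549,-32,55],-3.1)
E
```

```text
time: 25.9
tcp_pos: [560.7, -230.7, 52.1]
tcp_rot: [0.726, 0.688, 0.0, -0.0]
ft_force: [-1.3, 1.6, 4.0]
grip_width: 19.0
finger_force: 25.0
time: 26.4
tcp_pos: [561.5, -231.2, 157.2]
tcp_rot: [0.726, 0.688, 0.001, 0.002]
ft_force: [-0.7, 0.4, -2.2]
grip_width: 19.3
finger_force: 25.0
row [0.4955, -0.0582, -0.0077] [0.0034, 0.0007, -0.0002] dist 199.6
row [0.4957, -0.0592, 0.2548] [0.0034, 0.0007, -0.0002] dist 224.2
```

```bash
python3 -m jog '[[0.05,-0.005,-0.008,0,0,0,-1],[0.15,-0.02,-0.008,0,0,0,-1],[0.28,-0.035,-0.008,0,0,0,-1],[0.4,-0.048,-0.008,0,0,0,-1],[0.47,-0.056,-0.008,0,0,0,-1],[0.495,-0.057,-0.008,0,0,0,-1],[0.495,-0.057,-0.008,0,0,0,-1],[0.495,-0.057,0.08,0,0,0,-1],[0.495,-0.057,0.16,0,0,0,-1],[0.495,-0.057,0.21,0,0,0,-1],[0.495,-0.057,0.235,0,0,0,-1],[0.495,-0.057,0.253,0,0,0,-1],[0.495,-0.057,0.253,0,0,0,-1]]' 25; python3 -m jog '[[0,0,0,0,0,0,-0.25],[0,0,0,0,0,0,-0.2],[0,0,0,0,0,0,-0.2]]'
```

```text
time: 28.02
tcp_pos: [549.1, -32.6, 55.0]
tcp_rot: [0.726, 0.687, 0.0, 0.0]
ft_force: [0.9, -0.4, -1.4]
grip_width: 19.1
finger_force: 25.0
time: 28.4
tcp_pos: [548.8, -31.6, 54.9]
tcp_rot: [0.726, 0.688, 0.0, 0.0]
ft_force: [-0.4, 0.2, -0.1]
grip_width: 33.4
finger_force: 0.0
```

```bash
python3 -m jog '[[0,0,-0.14,0,0,0,-0.2],[0,0,-0.28,0,0,0,-0.2],[0.12,-0.03,-0.35,0,0,0,0.1],[0.25,-0.05,-0.36,0,0,0,0.1],[0.4,-0.09,-0.36,0,0,0,0.1],[0.55,-0.12,-0.36,0,0,0,0.1],[0.7,-0.15,-0.36,0,0,0,0.1],[0.8,-0.18,-0.36,0,0,0,0.1],[0.86,-0.187,-0.36,0,0,0,0.1],[0.86,-0.187,-0.36,0,0,0,0.1],[0.86,-0.187,-0.36,0,0,0,0.1],[0.86,-0.187,-0.36,0,0,0,0.1]]'; python3 - <<'E'
from h import *
s,im=save('wrist','w9.png'); C=cam('wrist',s); print(s['tcp_pos'])
s,t=save('top','t2.png')
cv2.imwrite('pics/c.png',np.hstack([cv2.resize(t[180:290,220:480],(560,240)),im[:240]*1][:1]+[])[:,:,::-1] if 0 else np.vstack([cv2.resize(t[180:290,90:480],(560,158)),im])[:,:,::-1])
plan([492.2,315,26],-3.1)
E
```

```text
time: 29.9
tcp_pos: [493.4, 313.5, 198.9]
tcp_rot: [0.727, 0.686, -0.0, 0.0]
ft_force: [0.8, 0.2, 0.5]
grip_width: 47.5
finger_force: 0.0
[493.39899683 313.45412657 198.88258103]
row [0.0016, -0.0024, 0.4322] [0.0001, -0.0001, -0.0026] dist 172.9
```

View pics/c.png

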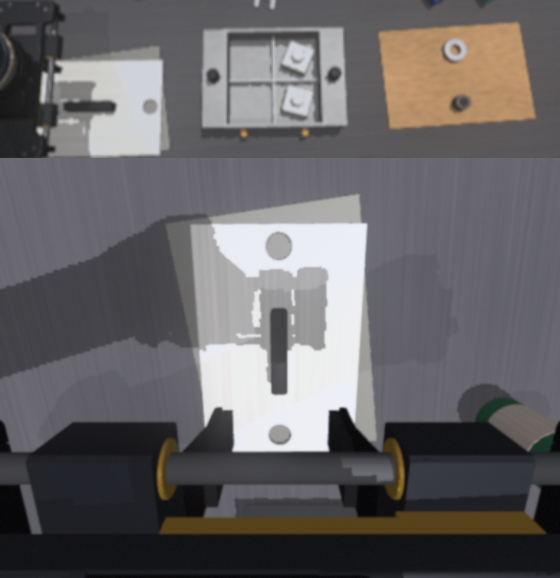

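Both cartridges stand in the two right-hand bays, only the bearing and socket remain on the sheet, and the cover rib is under the gripper. I'm regrasping the cover with the same offset.

```bash
python3 -m jog '[[0.002,-0.002,0.12,0,0,0,0.1],[0.002,-0.002,0.25,0,0,0,0.1],[0.002,-0.002,0.36,0,0,0,0.1],[0.002,-0.002,0.41,0,0,0,0.1],[0.002,-0.002,0.435,0,0,0,0.1],[0.002,-0.002,0.435,0,0,0,0.1],[0.002,-0.002,0.435,0,0,0,-0.4],[0.002,-0.002,0.435,0,0,0,-1],[0.002,-0.002,0.435,0,0,0,-1],[0.002,-0.002,0.435,0,0,0,-1],[0.002,-0.002,0.435,0,0,0,-1]]' 55;python3 -m jog '[[0,0,-0.03,0,0,0,-1],[0,0,-0.1,0,0,0,-1],[0,0,-0.2,0,0,0,-1],[0,0,-0.3,0,0,0,-1],[0,0,-0.34,0,0,0,-1],[0,0,-0.34,0,0,0,-1],[0,0,-0.34,0,0,0,-1]]' 55; python3 -c "
from h import *
plan([515.2,7.6,150],-3.15)"
```

```text
time: 31.38
tcp_pos: [492.0, 316.8, 25.0]
tcp_rot: [0.726, 0.688, 0.0, -0.0]
ft_force: [0.3, -0.3, 2.1]
grip_width: 16.1
finger_force: 55.0
time: 32.25
tcp_pos: [490.6, 316.2, 159.0]
tcp_rot: [0.726, 0.688, -0.002, -0.0]
ft_force: [-1.0, -0.7, -2.8]
grip_width: 15.6
finger_force: 55.0
row [-0.767, 0.1032, 0.0238] [-0.0024, 0.0019, 0.0008] dist 309.7
```

```bash
python3 -m jog '[[-0.05,0.007,0,0,0,0,-1],[-0.13,0.017,0,0,0,0,-1],[-0.23,0.03,0,0,0,0,-1],[-0.33,0.044,0,0,0,0,-1],[-0.43,0.058,0,0,0,0,-1],[-0.53,0.07,0,0,0,0,-1],[-0.63,0.085,0,0,0,0,-1],[-0.71,0.096,0,0,0,0,-1],[-0.75,0.102,0,0,0,0,-1],[-0.763,0.103,0,0,0,0,-1],[-0.763,0.103,0,0,0,0,-1],[-0.763,0.103,0,0,0,0,-1],[-0.763,0.103,0,0,0,0,-1]]' 55; python3 - <<'E'
from h import *
s,im=save('wrist','w10.png'); C=cam('wrist',s); print(s['grip_width'],s['finger_force'])
cv2.imwrite('pics/w10c.png',cv2.resize(im[:,100:460,::-1],None,fx=1.4,fy=1.4))
plan([515.2,9,150],-3.15)
E
```

```text
time: 33.88
tcp_pos: [516.4, 10.8, 160.5]
tcp_rot: [0.725, 0.688, 0.0, -0.0]
ft_force: [0.3, -0.4, -2.0]
grip_width: 15.8
finger_force: 55.0
15.771657404708726 55.000001303851604
row [-0.0041, -0.0027, 0.0265] [-0.0001, -0.0002, 0.0022] dist 10.8
```

View pics/w10c.png

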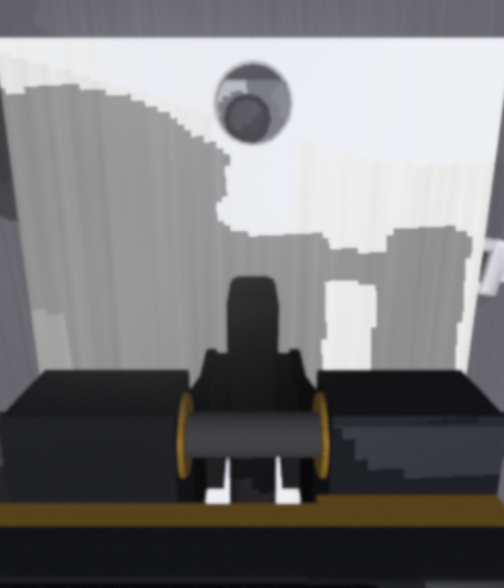

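Through the cover hole, which is centred at (281,73) in full pixels, the raised left rivet head shows at (276,84).

```bash
python3 - <<'E'
from h import *
s=bot.read_state(); C=cam('wrist',s); print(s['tcp_pos'])
im=cv2.imread('pics/w10.png')
h=ray(C,(280.7,72.9),143.5); r=ray(C,(276.4,84.3),96); print(h,r,r-h)
d=(r-h);plan(s['tcp_pos']+[d[0],d[1],-40],-3.15)
E
```

```text
[516.38279492  10.57202035 160.58811761]
[523.06470662 103.46818667 143.5       ] [520.5734223  101.73184696  96.        ] [ -2.49128432  -1.73633971 -47.5       ]
row [-0.0047, -0.006, 0.1] [-0.0001, -0.0002, 0.0022] dist 40.1
```

```bash
python3 -m jog '[[-0.0045,-0.0047,0.03,0,0,0,-1],[-0.0045,-0.0047,0.06,0,0,0,-1],[-0.0045,-0.0047,0.08,0,0,0,-1],[-0.0045,-0.0047,0.095,0,0,0,-1],[-0.0045,-0.0047,0.095,0,0,0,-1],[-0.0045,-0.0047,0.105,0,0,0,-1],[-0.0045,-0.0047,0.115,0,0,0,-1],[-0.0045,-0.0047,0.12,0,0,0,-1]]' 55
```

```text
time: 34.92
tcp_pos: [514.3, 8.0, 112.4]
tcp_rot: [0.726, 0.688, -0.0, -0.0]
ft_force: [-0.2, -1.2, -1.6]
grip_width: 14.7
finger_force: 55.0
```

Underside is at about 90, passing the heads with no contact force.

```bash
python3 -m jog '[[0,0,0.01,0,0,0,-1],[0,0,0.02,0,0,0,-1],[0,0,0.03,0,0,0,-1],[0,0,0.04,0,0,0,-1],[0,0,0.05,0,0,0,-1],[0,0,0.056,0,0,0,-1],[0,0,0.06,0,0,0,-1],[0,0,0.06,0,0,0,-1]]' 55
```

```text
time: 35.92
tcp_pos: [514.4, 8.0, 88.6]
tcp_rot: [0.726, 0.688, -0.0, -0.0]
ft_force: [-0.1, 0.2, -2.7]
grip_width: 15.8
finger_force: 55.0
```

```bash
python3 -m jog '[[0,0,0.003,0,0,0,-1],[0,0,0.005,0,0,0,-1],[0,0,0.005,0,0,0,-1],[0,0,0.005,0,0,0,-0.3],[0,0,0.005,0,0,0,0.1],[0,0,0.005,0,0,0,0.1],[0,0,-0.15,0,0,0,0.1],[0,0,-0.2,0,0,0,0.1],[0,0,-0.2,0,0,0,0.1],[0,0,-0.2,0,0,0,0.1]]' 55; python3 - <<'E'
from h import *
s,im=save('wrist','w11.png'); C=cam('wrist',s)
a,b=save('scene','s2.png')
cv2.imwrite('pics/c2.png',np.vstack([cv2.resize(b[170:280,215:345],(520,440))[:, :],])[:,:,::-1])
plan([520.2,102.5,140],-3.1)
E
```

```text
time: 37.17
tcp_pos: [513.6, 8.2, 167.6]
tcp_rot: [0.726, 0.688, -0.001, -0.001]
ft_force: [-0.4, -0.5, -0.2]
grip_width: 47.8
finger_force: 0.0
row [0.2368, 0.0041, 0.0683] [-0.0023, 0.0006, -0.0002] dist 98.6
```

View pics/w11.png

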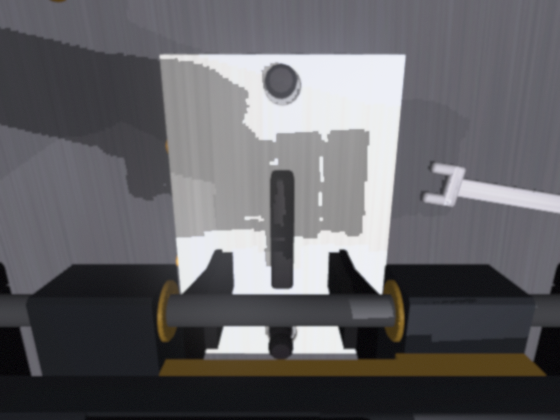

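The cover is seated with both raised heads through its holes, the left one at (282,80) and the right one at (281,345). Next I shut the fingers and press the left pin.

```bash
python3 -m jog '[[0.12,0.004,0,0,0,0,-1],[0.237,0.004,0,0,0,0,-1],[0.237,0.004,0.05,0,0,0,-1],[0.237,0.004,0.1,0,0,0,-1],[0.237,0.004,0.13,0,0,0,-1],[0.237,0.004,0.13,0,0,0,-1],[0.237,0.004,0.13,0,0,0,-1]]' 10; python3 -m jog '[[0,0,0.015,0,0,0,-1],[0,0,0.022,0,0,0,-1],[0,0,0.029,0,0,0,-1],[0,0,0.036,0,0,0,-1],[0,0,0.042,0,0,0,-1],[0,0,0.042,0,0,0,-1]]'
```

```text
time: 38.15
tcp_pos: [521.6, 102.3, 117.0]
tcp_rot: [0.726, 0.687, 0.0, 0.0]
ft_force: [0.4, 0.2, 0.5]
grip_width: 0.4
finger_force: 0.0
time: 38.9
tcp_pos: [521.1, 102.6, 99.6]
tcp_rot: [0.726, 0.688, -0.0, 0.0]
ft_force: [0.6, -0.1, 0.9]
grip_width: 0.5
finger_force: 0.5
```

```bash
python3 -m jog '[[0,0,0.004,0,0,0,-1],[0,0,0.008,0,0,0,-1],[0,0,0.01,0,0,0,-1],[0,0,0.01,0,0,0,-1]]'
```

```text
time: 39.4
tcp_pos: [521.2, 102.6, 98.1]
tcp_rot: [0.726, 0.688, 0.001, -0.001]
ft_force: [-7.7, -1.0, 23.4]
grip_width: 0.3
finger_force: 11.9
```

The pin stopped at tip height 87, so it is home. On to the right pin.

```bash
python3 -m jog '[[0,0,-0.06,0,0,0,-1],[0,0,-0.12,0,0,0,-1],[-0.12,0,-0.12,0,0,0,-1],[-0.26,0,-0.12,0,0,0,-1],[-0.4,0,-0.12,0,0,0,-1],[-0.478,0,-0.12,0,0,0,-1],[-0.478,0,-0.12,0,0,0,-1],[-0.478,0,-0.07,0,0,0,-1],[-0.478,0,-0.035,0,0,0,-1],[-0.478,0,-0.035,0,0,0,-1],[-0.478,0,-0.028,0,0,0,-1],[-0.478,0,-0.02,0,0,0,-1],[-0.478,0,-0.012,0,0,0,-1],[-0.478,0,-0.005,0,0,0,-1],[-0.478,0,0,0,0,0,-1],[-0.478,0,0,0,0,0,-1]]'
```

```text
time: 41.4
tcp_pos: [511.3, -88.1, 98.1]
tcp_rot: [0.726, 0.688, 0.001, -0.001]
ft_force: [-5.8, 3.5, 24.3]
grip_width: 0.3
finger_force: 12.3
```

Same stop height and force, so the right pin is home. I'm retreating to look.

```bash
python3 -m jog '[[0,0,-0.1,0,0,0,-1],[0,0,-0.25,0,0,0,-1],[0.24,0,-0.4,0,0,0,-1],[0.24,0,-0.5,0,0,0,-1],[0.24,0,-0.5,0,0,0,-1],[0.24,0,-0.5,0,0,0,-1],[0.24,0,-0.5,0,0,0,-1]]'; python3 - <<'E'
from h import *
s,im=save('wrist','w12.png'); C=cam('wrist',s)
a=[im[int(v)-40:int(v)+40,int(u)-50:int(u)+50] for u,v in (proj(C,(520.3,102.5,87)),proj(C,(510,-89,87)))]
cv2.imwrite('pics/c3.png',cv2.resize(np.hstack(a),None,fx=4,fy=4)[:,:,::-1])
E
```

```text
time: 42.28
tcp_pos: [514.9, 6.1, 294.2]
tcp_rot: [0.727, 0.687, -0.001, -0.001]
ft_force: [-0.2, -0.3, 0.0]
grip_width: 0.2
finger_force: 0.0
```

View pics/c3.png

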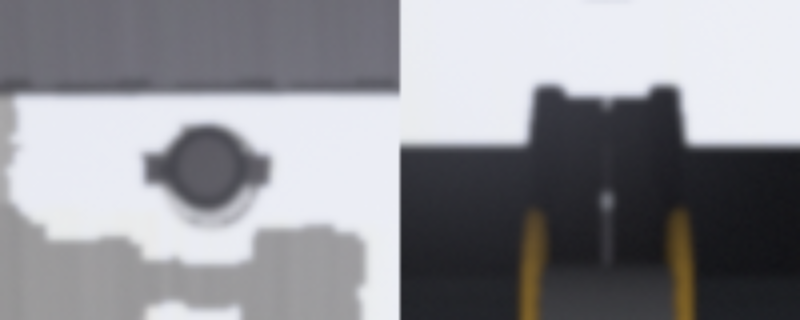

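The left rivet at (205,170) in the crop shows its legs spread over the cover. The right one is hidden by the gripper, but it stopped at the same home height and force. I'm handing in.

```bash
python3 -c "
from plant import bot
print(bot.hand_in())"
```

```text
the job is handed in; nothing more can be done
None
```

The job is handed in, with no verdict returned: both cartridges stand in separate bays, the cover is back on and both pins are pushed home (the right one judged by its stop height and force, not seen); I viewed 16 pictures, over the limit of 14.

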